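# Start the studio fume extractor and bring it up to its preset

### The job

Start the fume extractor for the painting session: with its red knob still pushed in, turn the speed fully down to its stop, then pull the knob out until it snaps over and stays out by itself, and let go of it for about two seconds while the fan runs up. Then turn the knob up (clockwise) until its white line points at the yellow tab, and leave it pulled out and released. Do not drag the extractor along the table or shift the tab, and leave the things around it standing as they are.

Things in the scene. Friction and masses are not known exactly. Their poses are not given: they have to be found in the camera images.
- extractor: White bench-top fume extractor, 300 mm deep (own x) and wide (own y), 140 mm high, 5 kg, loose on rubber feet: slides if dragged with 25 to 40 N. Origin: centre of its underside; own -x is the front, towards the robot. The front is 60 mm high; from there a flat panel sloping 28.1 degrees from level rises over 150 mm to the flat top, an intake grille at 140 mm.
- seat (a point): Where the knob's axis meets the panel, in its middle: 75 mm in front of the extractor's origin, 100 mm high. Fixed to the extractor. z: straight out of the panel along the knob's axis, leaning 28.1 degrees from vertical towards the front; x up the slope; y left. Nothing but the knob and the low tab stands up from the panel within 80 mm of this axis (a pilot lamp and a fuse cap lie beyond).
- knob (a point): Red round fluted knob, 58 mm across, 36 mm tall, a white line on its top and down its side; gripped round its side. The point is on its axis at half height: 22 mm out from the panel when pushed in (knob from 4 to 40 mm above the panel), 36 mm when out. Axes turn with the knob: z straight out of the panel, x along the white line.
- power (a joint): Pull switch, metres: 0 pushed in (off), 0.014 pulled out (on; a green sleeve shows below the knob). An over-centre spring holds it at either end with about 11 N; the force falls to nothing at half travel (0.007), beyond which it snaps over by itself; let go before that it snaps back. When out, pushing it with 11 N switches it off again.
- speed (a joint): Angle of the knob, rad: 0 at the lower stop (white line to the lower left, half past seven on a clock face), growing clockwise seen from outside the panel to 4.71 at the upper stop. Light friction (0.07 N m); stays where it is left, pushed in or out. Starts between 0.5 and 1.3.
- rider (a joint): Angle of the yellow tab round the same axis, rad, in the same sense and from the same zero as speed: the white line points at the tab when speed equals rider. Stiff (0.4 N m); somewhere between 1.7 and 2.6; not to be moved.
- tab (a point): Yellow preset tab on the rim of the black dial, 18 x 14 mm, 5 mm high (8 mm at its outer lip), 49 to 67 mm from the knob's axis. The point is 58 mm from the axis, on top of the tab; x points straight away from the knob's axis, z out of the panel.
- washer: Steel brush-washing tin, 72 mm across, 70 mm high, standing on the extractor's grille behind the panel. Origin: centre of its underside. Bystander.
- brush_tin: Steel tin 80 mm across, 110 mm high, full of brushes (in all 280 mm high), on the table to the right of the extractor. Origin: centre of its underside. Bystander.
- tape: Roll of blue tape lying flat, 110 mm across, 30 mm high, on the table to the left of the extractor. Origin: centre of its underside. Bystander.
- tube: Paint tube of metal, 160 mm long along own x, 40 mm thick, lying on the table to the left of the extractor. Origin: centre of its underside. Bystander.

How it is judged:
On the way, in this order (a step that is already met when the one before it is completed fails the run):
1. the speed is turned down to its lower stop with the knob still pushed in (value of joint speed below 0.12 rad and value of joint power below 0.004 m), for 0.2 s.
2. the knob has been pulled on with the speed still down and rests out by itself, not touched, for a second and a half (value of joint power above 0.012 m and value of joint speed below 0.3 rad and contact force between the fingers and extractor below 0.3 N), for 1.5 s.
At the end, for the whole second after the job is handed in: The knob is out (at least 12 of its 14 mm) and still, its white line within 0.16 rad (9 degrees) of the middle of the yellow tab, nothing touching it; the extractor and the tab are within 15 mm of where they were; the tins stand upright and all four bystanders are within 30 mm of where they were (value of joint power above 0.012 m and angle between the x axis of knob and the x axis of tab, either way round below 0.16 rad and value of joint speed between 1.4 and 2.9 rad and velocity of joint speed between -0.05 and 0.05 rad/s and distance of each of extractor, tab from where it was at the start of the episode below 0.015 m and contact force between the fingers and extractor below 0.3 N and angle between each of washer, brush_tin's own z axis and vertical below 0.2 rad and distance of each of washer, brush_tin, tape, tube from where it was at the start of the episode below 0.03 m).
It fails at once if the extractor is dragged, lifted or pushed more than 15 mm (distance of extractor from where it was at the start of the episode above 0.015 m).
It fails at once if the yellow tab is shifted more than 15 mm (distance of tab from where it was at the start of the episode above 0.015 m).
It fails at once if the brush-washing tin or the tin of brushes is tipped over (angle between any of washer, brush_tin's own z axis and vertical above 0.5 rad).
It also fails if it takes over 54 s, if anything falls off the work surface, if the arm or the gripper's body presses on something with over 40 N, if the wrist force passes 120 N, or if a joint passes its speed limit or range.

### The arm

A 6-joint arm with a two-finger parallel gripper is mounted at the origin on the work surface. World frame = base frame: x ahead of the robot, y to its left, z up, the work surface at z = 0. Lengths are in m, angles in rad, forces in N, time in s.
With the tool pointing down it reaches from about 0.325 to 0.925 m from the base axis. Payload 3.1 kg.
Tool frame: the origin (TCP) lies midway between the tips of the shut fingers; the grasp point (between the pads) lies 19 mm behind it (r.pinch_z is the distance from the TCP to the grasp point, in m); x points along the fingers, y is the direction in which the jaws open and shut, and the axes are right-handed (so a half turn about x gives the same grasp; the last joint's range is limited). The gripper opens to 85 mm and grips with 20 to 120 N. Pads are 22 mm wide; open, the fingers measure 114 mm over their backs; the gripper's body (76 mm by 85 mm) begins 54 mm behind the grasp point. The pads swing forward as they close: fully open they stand 13 mm farther back than shut.
Start: joints at [1.079, 0.217, 1.613, -0, 1.311, -0.112], TCP at [0.232, 0.58, 0.231] pointing down, gripper open.
Joint ranges: [-2.75, 2.75], [-0.78, 2.1], [0.31, 2.55], [-1.13, 4.27], [0.13, 2.63], [-2.58, 2.58]. Speed limits (rad/s): [2.79, 2.79, 3.14, 3.14, 3.14, 3.14].

### API

Orientations are given as [roll, pitch, yaw] about the fixed x, y, z axes, in that order (R = Rz(yaw) Ry(pitch) Rx(roll)).
In Python, from cell import r gives the robot as it stands. The module is installed in compiled form; this text tells all that it offers.
- The arm moves only by the tool apply_moves, never from a script. Its argument "plan" is a list of rows, each an object of numbers: "rx", "ry", "rz": the turn, a rotation vector about the tool's x, y, z in degrees; "x", "y", "z": the shift along the tool's x, y, z in mm; "gripper": the opening, from 0 (shut) to 1 (fully open). In form: [{"rx": .., "ry": .., "rz": .., "x": .., "y": .., "z": .., "gripper": ..}, ...]. A call has 1 to 10 rows; each row shifts and turns the pose as measured when the row begins, along the tool's axes as they then stand; what a row does not reach is not made up. A row lasts 1/10 s, in which the tool goes at most 50 mm and 8.59 degrees, less where a joint would pass 70% of its speed; a pose out of reach is approached as far as the arm can. A call is refused whole if a number of a shift passes 50 or a number of a turn 8.59, either way. A call with a gripper value outside its range is refused whole. The fingers move at their own pace and stop on an object; "newtons" is the grip in N (left out, the last holds). Time passes only in rows, so rows that do not move let the fingers close. It gives the time, the measured TCP pose, the force and the opening at its end, in the units of the state.
- r.get_obs(): the state, without advancing time (a new reading comes with each control period).
- r.snapshot(name): name is "scene" or "top"; returns a dict with "frame" (384x512x3 uint8, red, green, blue), "fx", "fy", "cx", "cy" (pixels), "distortion" ([k1, k2, p1, p2, k3] as OpenCV has them; the pictures are not rectified), "R" (3x3) and "t" (3): a world point X has camera coordinates R X + t. Camera axes: x right, y down, z forward; pixel columns grow to the right and rows downward; lengths in m; the calibration is good to about 2 mm. A picture is of the moment at which its call begins. There is no depth.
- r.job_done(): hands the job in, once; it reports no verdict.
The state is a dict: "time": time; "joint_pos": joint angles; "qd": joint speeds; "effort": joint torques, N m; "eef_pos": TCP position; "tcp_rot": TCP orientation; "ft_force": force on the tool from outside, world axes, zero at the start; "wrist_torque": the same for the moment, N m; "gripper_width": opening from 0.0 (shut) to 1.0 (fully open).
Only numpy, scipy, OpenCV 4.12 (cv2) and the standard library are available. Lean on these libraries where they do the work, as an engineer would, in place of code of your own. Each camera call takes 0.05 s, during which the arm holds its last target. There are 200 camera calls.

## Working session

There is one attempt and no reset: what is moved stays moved. The work goes in short steps, Python scripts to look and compute and a tool call to move; the robot and the scene stay as the last step left them, time stands still between calls to the robot, and variables do not carry over. Pictures are saved under pics/ and viewed, about 8 in all and at most 12, crops included, and the job is handed in when it is done.

Besides the shell and the picture viewer there is one more tool, called after ">>>" by a JSON object that holds its "method" and its "body". apply_moves: Moves the arm, as the interface text tells. Its arguments: {"type":"object","properties":{"plan":{"type":"array","items":{"type":"object","properties":{"rx":{"type":"number"},"ry":{"type":"number"},"rz":{"type":"number"},"x":{"type":"number"},"y":{"type":"number"},"z":{"type":"number"},"gripper":{"type":"number"}}}},"newtons":{"type":"number"}},"required":["plan"]}

```bash
mkdir -p pics
cat > h.py <<'E'
import numpy as np,cv2
from cell import r
from scipy.spatial.transform import Rotation as Ro
def snap(n,f):
    s=r.snapshot(n); cv2.imwrite(f'pics/{f}.png',cv2.cvtColor(s['frame'],cv2.COLOR_RGB2BGR)); return s
def K(s): return np.array([[s['fx'],0,s['cx']],[0,s['fy'],s['cy']],[0,0,1.]])
def proj(s,P):
    return cv2.projectPoints(np.array(P,float).reshape(-1,3),cv2.Rodrigues(np.array(s['R']))[0],np.array(s['t'],float),K(s),np.array(s['distortion'],float))[0][:,0]
def ray(s,uv):
    p=cv2.undistortPoints(np.array(uv,float).reshape(-1,1,2),K(s),np.array(s['distortion'],float))[:,0]
    R=np.array(s['R']);return -R.T@s['t'],(np.c_[p,np.ones(len(p))]@R)
E
python3 - <<'E'
from h import *
a=snap('scene','s0');b=snap('top','t0')
im=np.hstack([cv2.imread('pics/s0.png'),cv2.imread('pics/t0.png')])
for s in(a,b): print(-np.array(s['R']).T@s['t'],s['R'][2],s['fx'])
o=r.get_obs();print(o);print(r.pinch_z)
E
```

```text
[ 1.29059375 -0.22461325  0.94440167] [-0.59406611  0.24284947 -0.76688304] 432.9199216340423
[0.55259249 0.06275933 1.39589986] [ 0.04364682 -0.00848827 -0.99901096] 474.56530354631195
{'time': 0.1, 'joint_pos': array([ 1.07880918e+00,  2.17702896e-01,  1.61477677e+00,  3.35456267e-05,
        1.31129187e+00, -1.12189915e-01]), 'qd': array([-1.59317892e-03, -8.86601251e-04, -3.69346979e-03,  1.28930097e-03,
       -2.33594879e-03, -7.73595004e-05]), 'effort': array([-9.26220382e-04, -3.98073184e+01, -3.04972816e+01, -1.84844348e-04,
        4.10793975e-03,  1.99229817e-06]), 'eef_pos': array([0.23132483, 0.579829  , 0.23008223]), 'tcp_rot': array([-1.69785683,  1.56861721, -2.07766271]), 'ft_force': array([ 0.14593548, -1.06192318, -0.1064331 ]), 'wrist_torque': array([0.0037065, 0.0348967, 0.020484 ]), 'gripper_width': 1.0034629047462242}
0.0187
```

View pics/s0.png

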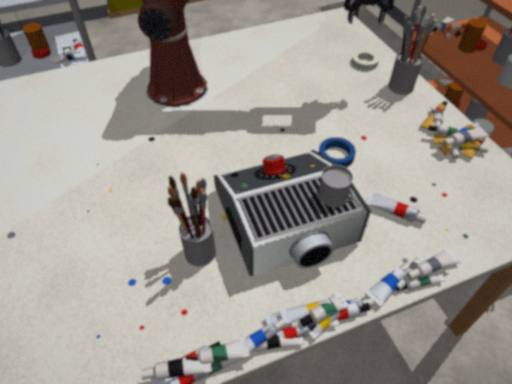

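View pics/t0.png

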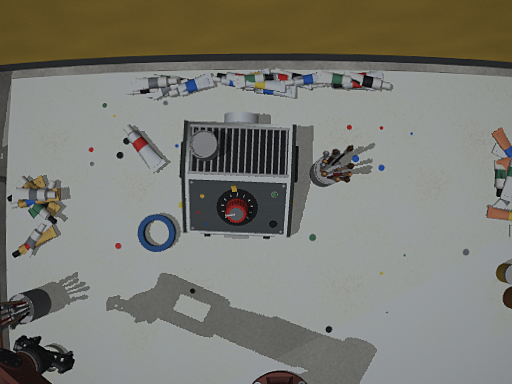

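The scene view shows the extractor from behind, with the knob at about (274,163). In the top view the knob is near (236,213), the tab near (234,189), and the box spans about (183..296, 122..236). I'll enlarge the top view.

Run:
```python
import cv2
i=cv2.imread('pics/t0.png')[110:245,172:304]
cv2.imwrite('pics/c0.png',cv2.resize(i,None,fx=4.4,fy=4.4,interpolation=cv2.INTER_CUBIC))
```

```text
(no output)
```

View pics/c0.png

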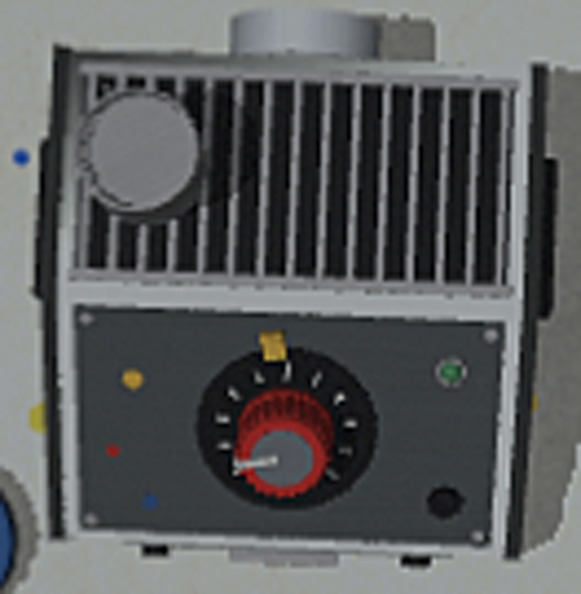

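The crop shows panel screws at (87,318), (490,335), (91,519) and (478,536), the dial centre near (287,430), the tab near (273,346), the knob top near (282,458), and the line pointing at (237,465).

```bash
cat >> h.py <<'E'
A=np.deg2rad(28.1)
def seatframe(seat,yaw):
    z=Ro.from_euler('z',yaw).apply([-np.sin(A),0,np.cos(A)]);x=Ro.from_euler('z',yaw).apply([np.cos(A),0,np.sin(A)])
    return np.c_[x,np.cross(z,x),z]
def hit(s,uv,p0,n):
    c,d=ray(s,uv);return c+d*(((p0-c)@n)/(d@n))[:,None]
E
python3 - <<'E'
from h import *
s=r.snapshot('top')
f=lambda l:np.array(l,float)/4.4+[172,110]-.4
sc=f([(87,318),(490,335),(91,519),(478,536)])
seat=hit(s,[sc.mean(0)],np.array([0,0,.1]),np.array([0,0,1.]))[0];yaw=0
for _ in range(8):
    F=seatframe(seat,yaw);P=hit(s,sc,seat,F[:,2])
    v=(P[0]-P[1])+(P[2]-P[3]);yaw=np.arctan2(-v[0],v[1])
    seat=P.mean(0);seat+=F[:,0]*((.1-seat[2])/F[2,0])
print('seat',seat,'yaw',yaw,'dist',np.linalg.norm(P[0]-P[1]),np.linalg.norm(P[0]-P[2]))
print('screws local',((P-seat)@F).round(4).tolist())
def loc(uv,h): return (hit(s,f([uv]),seat+F[:,2]*h,F[:,2])[0]-seat)@F
d=loc((287,430),0);t=loc((273,346),.006);k=loc((282,458),.04);w=loc((237,465),.04)
print(d,t,k,w)
th=lambda v:(np.arctan2(-v[1],v[0])-np.deg2rad(225))%(2*np.pi)
print('rider',th(t),np.hypot(*t[:2]),'speed',th(w),th(w-k))
# check ext corner footprints: top edges
print('top ridge', [((hit(s,f([p]),np.array([0,0,.14]),np.array([0,0,1.]))[0]-seat)) for p in [(68,283),(512,297)]])
wa=hit(s,f([(145,150)]),np.array([0,0,.21]),np.array([0,0,1.]))[0];print('washer',wa)
print('brush',hit(s,[(333,167)],np.array([0,0,.2]),np.array([0,0,1.])))
o=r.get_obs();R=Ro.from_euler('xyz',o['tcp_rot']).as_matrix();print(R.round(3))
E
```

```text
seat [0.58966573 0.11721462 0.1       ] yaw -0.0503989149606581 dist 0.24540624008662765 0.13986269507891458
screws local [[0.0682, 0.1228, -0.0], [0.0683, -0.1226, 0.0], [-0.0716, 0.1234, 0.0], [-0.0717, -0.1236, -0.0]]
[-2.06377875e-03 -6.46436072e-04  2.37233307e-16] [0.05748587 0.00869226 0.006     ] [-1.02603927e-03  9.03836968e-05  4.00000000e-02] [-0.0071284   0.02727572  0.04      ]
rider 2.206124437424127 0.058139315698934865 speed 0.5297698732551144 0.5645859621399403
top ridge [array([0.08704184, 0.13017493, 0.04      ]), array([ 0.07636146, -0.13857888,  0.04      ])]
washer [0.746086   0.19290169 0.21      ]
brush [[ 0.68584027 -0.13270276  0.2       ]]
[[-0.001  0.371  0.929]
 [-0.002  0.929 -0.371]
 [-1.    -0.002 -0.   ]]
```

```bash
cat >> h.py <<'E'
import json,sys
SEAT=np.array([.5885,.1172,.0995]);YAW=-.0504;F=seatframe(SEAT,YAW)
def plan(h,g,n,grip=None,off=(0,0)):
    "rows to TCP at height h mm over the panel on the axis, jaw angle g deg (clockwise)"
    o=r.get_obs();p=o['eef_pos'];R=Ro.from_euler('xyz',o['tcp_rot'])
    T=Ro.from_matrix(np.c_[-F[:,2],F[:,1],F[:,0]])*Ro.from_euler('x',g,degrees=True)
    q=SEAT+F@np.array([*off,h])/1000
    print('t',o['time'],'dist',np.linalg.norm(q-p)*1e3,'rot',np.rad2deg((R.inv()*T).as_rotvec()).round(1),'loc mm',(F.T@(p-SEAT)*1e3).round(1),'ft',o['ft_force'].round(1),'w',o['gripper_width'],'j',o['joint_pos'].round(2))
    dv=(R.inv()*T).as_rotvec()/n
    rows=[]
    for i in range(n):
        t=R.inv().apply((q-p)/n)*1e3;w=np.rad2deg(dv)
        rows.append({k:round(float(v),1) for k,v in zip(['x','y','z','rx','ry','rz'],[*t,*w])});R=R*Ro.from_rotvec(dv)
    for x in rows: print(json.dumps(x),end=',\n')
E
python3 -c "
from h import *
plan(130,30,20)"
```

```text
t 0.15 dist 546.9076707789051 rot [ 10.9 -25.6  11.8] loc mm [-273.6  444.1  294.3] ft [ 0.2  0.2 -0.1] w 0.9990481028879385 j [ 1.08  0.22  1.61  0.    1.31 -0.11]
{"x": 0.8, "y": -15.9, "z": 22.3, "rx": 0.5, "ry": -1.3, "rz": 0.6},
{"x": 1.2, "y": -15.7, "z": 22.4, "rx": 0.5, "ry": -1.3, "rz": 0.6},
{"x": 1.5, "y": -15.5, "z": 22.5, "rx": 0.5, "ry": -1.3, "rz": 0.6},
{"x": 1.9, "y": -15.3, "z": 22.6, "rx": 0.5, "ry": -1.3, "rz": 0.6},
{"x": 2.2, "y": -15.1, "z": 22.7, "rx": 0.5, "ry": -1.3, "rz": 0.6},
{"x": 2.6, "y": -14.9, "z": 22.8, "rx": 0.5, "ry": -1.3, "rz": 0.6},
{"x": 2.9, "y": -14.7, "z": 22.9, "rx": 0.5, "ry": -1.3, "rz": 0.6},
{"x": 3.3, "y": -14.5, "z": 23.0, "rx": 0.5, "ry": -1.3, "rz": 0.6},
{"x": 3.7, "y": -14.3, "z": 23.0, "rx": 0.5, "ry": -1.3, "rz": 0.6},
{"x": 4.0, "y": -14.1, "z": 23.1, "rx": 0.5, "ry": -1.3, "rz": 0.6},
{"x": 4.4, "y": -13.9, "z": 23.1, "rx": 0.5, "ry": -1.3, "rz": 0.6},
{"x": 4.8, "y": -13.8, "z": 23.1, "rx": 0.5, "ry": -1.3, "rz": 0.6},
{"x": 5.1, "y": -13.6, "z": 23.2, "rx": 0.5, "ry": -1.3, "rz": 0.6},
{"x": 5.5, "y": -13.4, "z": 23.2, "rx": 0.5, "ry": -1.3, "rz": 0.6},
{"x": 5.9, "y": -13.3, "z": 23.2, "rx": 0.5, "ry": -1.3, "rz": 0.6},
{"x": 6.3, "y": -13.1, "z": 23.2, "rx": 0.5, "ry": -1.3, "rz": 0.6},
{"x": 6.7, "y": -13.0, "z": 23.1, "rx": 0.5, "ry": -1.3, "rz": 0.6},
{"x": 7.1, "y": -12.8, "z": 23.1, "rx": 0.5, "ry": -1.3, "rz": 0.6},
{"x": 7.4, "y": -12.7, "z": 23.1, "rx": 0.5, "ry": -1.3, "rz": 0.6},
{"x": 7.8, "y": -12.5, "z": 23.0, "rx": 0.5, "ry": -1.3, "rz": 0.6},
```

>>> {"method": "apply_moves", "body": {"plan": [{"x": 1,"y": -32,"z": 45,"rx": 1,"ry": -2.6,"rz": 1.2,"gripper": 1},{"x": 2,"y": -31,"z": 45,"rx": 1,"ry": -2.6,"rz": 1.2},{"x": 3,"y": -31,"z": 45,"rx": 1,"ry": -2.6,"rz": 1.2},{"x": 5,"y": -30,"z": 45,"rx": 1,"ry": -2.6,"rz": 1.2},{"x": 6,"y": -29,"z": 46,"rx": 1,"ry": -2.6,"rz": 1.2},{"x": 8,"y": -28,"z": 46,"rx": 1,"ry": -2.6,"rz": 1.2},{"x": 9,"y": -28,"z": 46,"rx": 1,"ry": -2.6,"rz": 1.2},{"x": 11,"y": -27,"z": 46,"rx": 1,"ry": -2.6,"rz": 1.2}], "newtons": 40}}

```text
validation failed for argument at $.pl...
```

```bash
python3 -c "
from h import *
plan(120,30,7)"
```

```text
t 0.15 dist 549.9947013071793 rot [ 10.9 -25.6  11.8] loc mm [-273.6  444.1  294.3] ft [ 0.2  0.2 -0.1] w 0.9990481028879385 j [ 1.08  0.22  1.61  0.    1.31 -0.11]
{"x": 3.6, "y": -45.1, "z": 64.2, "rx": 1.6, "ry": -3.7, "rz": 1.7},
{"x": 6.5, "y": -43.5, "z": 65.1, "rx": 1.6, "ry": -3.7, "rz": 1.7},
{"x": 9.4, "y": -41.9, "z": 65.8, "rx": 1.6, "ry": -3.7, "rz": 1.7},
{"x": 12.4, "y": -40.4, "z": 66.2, "rx": 1.6, "ry": -3.7, "rz": 1.7},
{"x": 15.5, "y": -39.0, "z": 66.4, "rx": 1.6, "ry": -3.7, "rz": 1.7},
{"x": 18.6, "y": -37.7, "z": 66.4, "rx": 1.6, "ry": -3.7, "rz": 1.7},
{"x": 21.7, "y": -36.5, "z": 66.1, "rx": 1.6, "ry": -3.7, "rz": 1.7},
```

The move call was refused. I suspect every row needs all seven fields, so I'll include them all.

>>> {"method": "apply_moves", "body": {"plan": [{"x": 1,"y": -27,"z": 38,"rx": 1,"ry": -2.2,"rz": 1,"gripper": 1},{"x": 2,"y": -27,"z": 38,"rx": 1,"ry": -2.2,"rz": 1,"gripper": 1},{"x": 3,"y": -26,"z": 38,"rx": 1,"ry": -2.2,"rz": 1,"gripper": 1},{"x": 4,"y": -26,"z": 38,"rx": 1,"ry": -2.2,"rz": 1,"gripper": 1},{"x": 5,"y": -25,"z": 39,"rx": 1,"ry": -2.2,"rz": 1,"gripper": 1},{"x": 6,"y": -24,"z": 39,"rx": 1,"ry": -2.2,"rz": 1,"gripper": 1},{"x": 7,"y": -24,"z": 39,"rx": 1,"ry": -2.2,"rz": 1,"gripper": 1},{"x": 8,"y": -23,"z": 39,"rx": 1,"ry": -2.2,"rz": 1,"gripper": 1}], "newtons": 40}}

```text
time: 0.95
eef_pos: [0.4313, 0.2586, 0.2203]
tcp_rot: [0.488, 1.224, -0.027]
ft_force: [0.9, 1.1, -0.9]
gripper_width: 1.007
```

```bash
python3 -c "
from h import *
plan(120,30,7)"
```

```text
t 0.95 dist 171.97112125533098 rot [ 3.2 -7.4  3.5] loc mm [-87.9 133.3 183.9] ft [ 0.9  1.1 -0.9] w 1.0069394189204677 j [ 0.51 -0.22  2.1  -0.21  0.96 -0.45]
{"x": 7.1, "y": -10.9, "z": 20.8, "rx": 0.5, "ry": -1.1, "rz": 0.5},
{"x": 7.4, "y": -10.8, "z": 20.8, "rx": 0.5, "ry": -1.1, "rz": 0.5},
{"x": 7.7, "y": -10.7, "z": 20.7, "rx": 0.5, "ry": -1.1, "rz": 0.5},
{"x": 8.0, "y": -10.6, "z": 20.7, "rx": 0.5, "ry": -1.1, "rz": 0.5},
{"x": 8.3, "y": -10.5, "z": 20.6, "rx": 0.5, "ry": -1.1, "rz": 0.5},
{"x": 8.5, "y": -10.4, "z": 20.6, "rx": 0.5, "ry": -1.1, "rz": 0.5},
{"x": 8.8, "y": -10.3, "z": 20.5, "rx": 0.5, "ry": -1.1, "rz": 0.5},
```

>>> {"method": "apply_moves", "body": {"plan": [{"x": 7,"y": -11,"z": 21,"rx": 0.5,"ry": -1.1,"rz": 0.5,"gripper": 1},{"x": 7.4,"y": -11,"z": 21,"rx": 0.5,"ry": -1.1,"rz": 0.5,"gripper": 1},{"x": 7.7,"y": -11,"z": 21,"rx": 0.5,"ry": -1.1,"rz": 0.5,"gripper": 1},{"x": 8,"y": -10.6,"z": 20.7,"rx": 0.5,"ry": -1.1,"rz": 0.5,"gripper": 1},{"x": 8.3,"y": -10.5,"z": 20.6,"rx": 0.5,"ry": -1.1,"rz": 0.5,"gripper": 1},{"x": 8.5,"y": -10.4,"z": 20.6,"rx": 0.5,"ry": -1.1,"rz": 0.5,"gripper": 1},{"x": 8.8,"y": -10.3,"z": 20.5,"rx": 0.5,"ry": -1.1,"rz": 0.5,"gripper": 1},{"x": 0,"y": 0,"z": 0,"rx": 0,"ry": 0,"rz": 0,"gripper": 1}]}}

```text
time: 1.75
eef_pos: [0.5328, 0.1062, 0.2028]
tcp_rot: [0.52, 1.073, -0.07]
ft_force: [0.5, 0.2, 0.6]
gripper_width: 1.0
```

```bash
python3 -c "
from h import *
plan(50,30,4)
snap('top','t1');snap('scene','s1')
i=np.hstack([cv2.imread('pics/t1.png')[100:250,165:310],cv2.imread('pics/s1.png')[110:260,205:360]])
cv2.imwrite('pics/c1.png',cv2.resize(i,None,fx=2.6,fy=2.6,interpolation=cv2.INTER_CUBIC))"
```

```text
t 1.75 dist 68.47508754594291 rot [-0.8  0.6  0.3] loc mm [  0.  -13.8 117.1] ft [0.5 0.2 0.6] w 0.9998845043896973 j [ 0.12 -0.21  2.17 -0.14  0.7  -0.78]
{"x": 16.7, "y": 3.0, "z": -2.0, "rx": -0.2, "ry": 0.2, "rz": 0.1},
{"x": 16.7, "y": 3.0, "z": -1.9, "rx": -0.2, "ry": 0.2, "rz": 0.1},
{"x": 16.8, "y": 3.0, "z": -1.8, "rx": -0.2, "ry": 0.2, "rz": 0.1},
{"x": 16.8, "y": 3.0, "z": -1.8, "rx": -0.2, "ry": 0.2, "rz": 0.1},
```

View pics/c1.png

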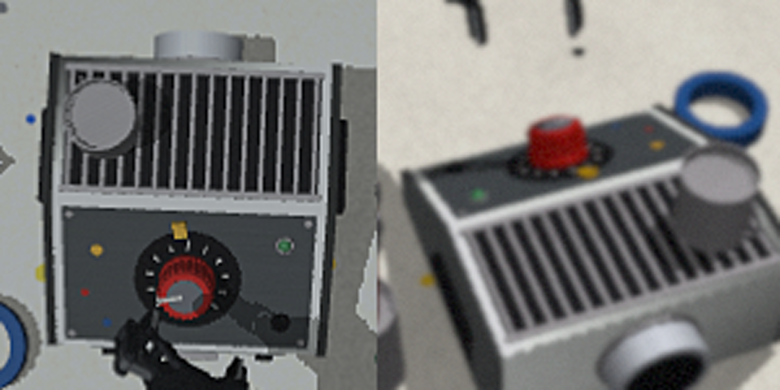

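Both views show the knob clear of the open gripper, with the fingers still just short of it. In the top crop the line points left and the tab is at (180,231). In the scene crop the knob top is at (556,122).

>>> {"method": "apply_moves", "body": {"plan": [{"x": 16.7,"y": 3,"z": -2,"rx": -0.2,"ry": 0.2,"rz": 0.1,"gripper": 1},{"x": 16.7,"y": 3,"z": -2,"rx": -0.2,"ry": 0.2,"rz": 0.1,"gripper": 1},{"x": 16.7,"y": 3,"z": -2,"rx": -0.2,"ry": 0.2,"rz": 0.1,"gripper": 1},{"x": 16.7,"y": 3,"z": -2,"rx": -0.2,"ry": 0.2,"rz": 0.1,"gripper": 1},{"x": 0,"y": 0,"z": 0,"rx": 0,"ry": 0,"rz": 0,"gripper": 1}]}}

```text
time: 2.35
eef_pos: [0.5636, 0.1265, 0.1443]
tcp_rot: [0.536, 1.081, -0.028]
ft_force: [-0.3, -1.2, -0.1]
gripper_width: 0.999
```

```bash
python3 -c "
from h import *
s=snap('scene','s2')
print(proj(s,SEAT+F[:,2]*.04),proj(s,SEAT+F@[.0575,.0087,.006]))
plan(2,30,5)
i=cv2.imread('pics/s2.png')[100:220,215:355]
cv2.imwrite('pics/c2.png',cv2.resize(i,None,fx=4.5,fy=4.5,interpolation=cv2.INTER_CUBIC))"
```

```text
[[272.20662859 157.68278322]] [[284.77012631 175.44146565]]
t 2.4 dist 50.86978134914662 rot [ 0.4 -0.3 -0.5] loc mm [-0.5  8.1 52.2] ft [-0.3  0.3  0.5] w 1.0015367918222333 j [ 0.14 -0.03  2.14 -0.15  0.56 -0.76]
{"x": 10.0, "y": -1.5, "z": 0.9, "rx": 0.1, "ry": -0.1, "rz": -0.1},
{"x": 10.0, "y": -1.4, "z": 0.9, "rx": 0.1, "ry": -0.1, "rz": -0.1},
{"x": 10.0, "y": -1.4, "z": 0.9, "rx": 0.1, "ry": -0.1, "rz": -0.1},
{"x": 10.0, "y": -1.4, "z": 0.9, "rx": 0.1, "ry": -0.1, "rz": -0.1},
{"x": 10.0, "y": -1.4, "z": 0.9, "rx": 0.1, "ry": -0.1, "rz": -0.1},
```

View pics/c2.png

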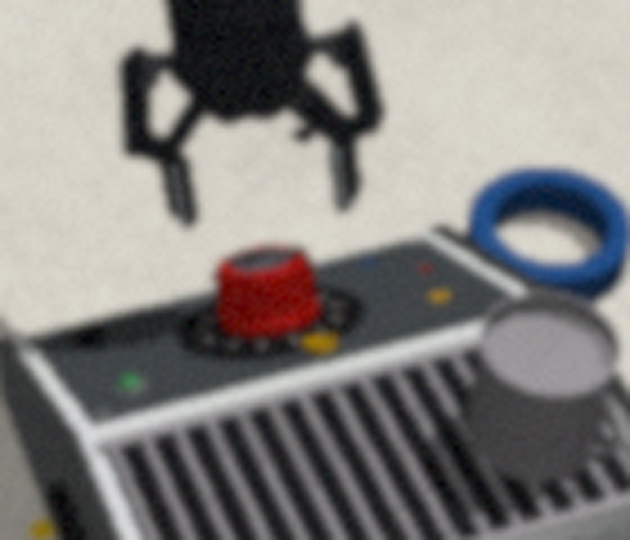

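The knob top is at crop (263,258), about 1 px from the prediction. The scene camera puts the knob 1–2 mm further in y, so I'll add 1 mm. I'll centre the gripper first, then descend.

```bash
sed -i 's/.5885,.1172,.0995/.5885,.1182,.0995/' h.py; python3 -c "
from h import *
plan(50,30,2)"
```

```text
t 2.4 dist 7.4432583353248 rot [ 0.4 -0.3 -0.5] loc mm [-0.4  7.1 52.2] ft [-0.3  0.3  0.5] w 1.0015367918222333 j [ 0.14 -0.03  2.14 -0.15  0.56 -0.76]
{"x": 1.1, "y": -3.0, "z": 2.0, "rx": 0.2, "ry": -0.1, "rz": -0.3},
{"x": 1.1, "y": -3.0, "z": 2.0, "rx": 0.2, "ry": -0.1, "rz": -0.3},
```

>>> {"method": "apply_moves", "body": {"plan": [{"x": 1,"y": -3,"z": 2,"rx": 0.2,"ry": -0.1,"rz": -0.2,"gripper": 1},{"x": 1,"y": -3,"z": 2,"rx": 0.2,"ry": -0.1,"rz": -0.2,"gripper": 1},{"x": 0,"y": 0,"z": 0,"rx": 0,"ry": 0,"rz": 0,"gripper": 1}]}}

```text
time: 2.7
eef_pos: [0.5651, 0.1202, 0.1462]
tcp_rot: [0.53, 1.077, -0.043]
ft_force: [-0.6, 0.4, 1.9]
gripper_width: 1.001
```

```bash
python3 -c "
from h import *
plan(2,30,6)"
```

```text
t 2.7 dist 50.26356416580071 rot [ 0.   0.  -0.3] loc mm [ 1.3  0.8 52.2] ft [-0.6  0.4  1.9] w 1.000871707116651 j [ 0.13 -0.04  2.14 -0.16  0.56 -0.76]
{"x": 8.4, "y": -0.3, "z": -0.1, "rx": 0.0, "ry": 0.0, "rz": -0.0},
{"x": 8.4, "y": -0.3, "z": -0.1, "rx": 0.0, "ry": 0.0, "rz": -0.0},
{"x": 8.4, "y": -0.3, "z": -0.1, "rx": 0.0, "ry": 0.0, "rz": -0.0},
{"x": 8.4, "y": -0.3, "z": -0.1, "rx": 0.0, "ry": 0.0, "rz": -0.0},
{"x": 8.4, "y": -0.2, "z": -0.1, "rx": 0.0, "ry": 0.0, "rz": -0.0},
{"x": 8.4, "y": -0.2, "z": -0.1, "rx": 0.0, "ry": 0.0, "rz": -0.0},
```

>>> {"method": "apply_moves", "body": {"plan": [{"x": 8.4,"y": -0.3,"z": 0,"rx": 0,"ry": 0,"rz": 0,"gripper": 1},{"x": 8.4,"y": -0.3,"z": 0,"rx": 0,"ry": 0,"rz": 0,"gripper": 1},{"x": 8.4,"y": -0.3,"z": 0,"rx": 0,"ry": 0,"rz": 0,"gripper": 1},{"x": 8.4,"y": -0.3,"z": 0,"rx": 0,"ry": 0,"rz": 0,"gripper": 1},{"x": 8,"y": 0,"z": 0,"rx": 0,"ry": 0,"rz": 0,"gripper": 1},{"x": 5,"y": 0,"z": 0,"rx": 0,"ry": 0,"rz": 0,"gripper": 1},{"x": 0,"y": 0,"z": 0,"rx": 0,"ry": 0,"rz": 0,"gripper": 1}]}}

```text
time: 3.4
eef_pos: [0.5888, 0.1174, 0.1018]
tcp_rot: [0.53, 1.076, -0.044]
ft_force: [0.3, 0.5, 0.6]
gripper_width: 0.996
```

```bash
python3 -c "
from h import *
plan(2,30,1)"
```

```text
t 3.4 dist 1.625011410853503 rot [-0.   0.1 -0.3] loc mm [ 1.4 -0.8  1.9] ft [0.3 0.5 0.6] w 0.9955602903374221 j [ 0.12  0.09  2.11 -0.17  0.46 -0.74]
{"x": -0.1, "y": -0.0, "z": -1.6, "rx": -0.0, "ry": 0.1, "rz": -0.3},
```

>>> {"method": "apply_moves", "body": {"plan": [{"x": 0,"y": 0,"z": -1,"rx": 0,"ry": 0,"rz": 0,"gripper": 0.8},{"x": 0,"y": 0,"z": 0,"rx": 0,"ry": 0,"rz": 0,"gripper": 0.6},{"x": 0,"y": 0,"z": 0,"rx": 0,"ry": 0,"rz": 0,"gripper": 0.4},{"x": 0,"y": 0,"z": 0,"rx": 0,"ry": 0,"rz": 0,"gripper": 0.4},{"x": 0,"y": 0,"z": 0,"rx": 0,"ry": 0,"rz": 0,"gripper": 0.4}], "newtons": 40}}

```text
time: 3.9
eef_pos: [0.5878, 0.118, 0.1013]
tcp_rot: [0.53, 1.077, -0.044]
ft_force: [1.9, -0.3, -3.1]
gripper_width: 0.668
```

```bash
python3 -c "
from h import *
plan(2,30,1)"
```

```text
t 3.9 dist 0.31135016110857366 rot [-0.   0.1 -0.3] loc mm [ 0.2 -0.2  1.9] ft [ 1.9 -0.3 -3.1] w 0.6683276963784918 j [ 0.12  0.09  2.11 -0.18  0.46 -0.74]
{"x": -0.1, "y": 0.1, "z": -0.3, "rx": -0.0, "ry": 0.1, "rz": -0.3},
```

Grip opening is 57 mm, which matches the knob. Now I'll turn it down about 40° (counter-clockwise), expecting the stop at about 32°.

>>> {"method": "apply_moves", "body": {"plan": [{"x": 0,"y": 0,"z": 0,"rx": -5,"ry": 0,"rz": 0,"gripper": 0.4},{"x": 0,"y": 0,"z": 0,"rx": -5,"ry": 0,"rz": 0,"gripper": 0.4},{"x": 0,"y": 0,"z": 0,"rx": -5,"ry": 0,"rz": 0,"gripper": 0.4},{"x": 0,"y": 0,"z": 0,"rx": -5,"ry": 0,"rz": 0,"gripper": 0.4},{"x": 0,"y": 0,"z": 0,"rx": -5,"ry": 0,"rz": 0,"gripper": 0.4},{"x": 0,"y": 0,"z": 0,"rx": -4,"ry": 0,"rz": 0,"gripper": 0.4},{"x": 0,"y": 0,"z": 0,"rx": -3,"ry": 0,"rz": 0,"gripper": 0.4}]}}

```text
time: 4.6
eef_pos: [0.5876, 0.1176, 0.1012]
tcp_rot: [-0.048, 1.077, -0.044]
ft_force: [1.1, 0.6, -2.2]
gripper_width: 0.669
```

```bash
python3 -c "
from h import *
plan(2,-5,1);o=r.get_obs();print(o['wrist_torque'], F.T@o['wrist_torque'])"
```

```text
t 4.6 dist 0.6319320810727308 rot [-1.9  0.2 -0.2] loc mm [-0.  -0.6  1.9] ft [ 1.1  0.6 -2.2] w 0.6688119427071446 j [ 0.12  0.09  2.11 -0.17  0.46 -1.32]
{"x": -0.1, "y": 0.6, "z": 0.0, "rx": -1.9, "ry": 0.2, "rz": -0.2},
[ 0.05360654  0.34116405 -0.26933254] [-0.09479256  0.34343146 -0.25470726]
```

>>> {"method": "apply_moves", "body": {"plan": [{"x": 0,"y": 0,"z": 0,"rx": -2,"ry": 0,"rz": 0,"gripper": 0.4},{"x": 0,"y": 0,"z": 0,"rx": -2,"ry": 0,"rz": 0,"gripper": 0.4},{"x": 0,"y": 0,"z": 0,"rx": -2,"ry": 0,"rz": 0,"gripper": 0.4}]}}

```text
time: 4.9
eef_pos: [0.5871, 0.1175, 0.1008]
tcp_rot: [-0.128, 1.079, -0.038]
ft_force: [-2.2, -2.0, -2.8]
gripper_width: 0.666
```

```bash
python3 -c "
from h import *
plan(2,-9,1);o=r.get_obs();print(F.T@o['wrist_torque'])
s=snap('top','t3')
i=cv2.imread('pics/t3.png')[160:250,190:300]
cv2.imwrite('pics/c3.png',cv2.resize(i,None,fx=5,fy=5,interpolation=cv2.INTER_CUBIC))"
```

```text
t 4.9 dist 0.9590136233639721 rot [-1.   0.1 -0.3] loc mm [-0.6 -0.8  1.8] ft [-2.2 -2.  -2.8] w 0.6662656227430074 j [ 0.12  0.09  2.11 -0.16  0.46 -1.41]
{"x": -0.2, "y": 0.7, "z": 0.7, "rx": -1.0, "ry": 0.1, "rz": -0.3},
[-0.58481702  1.03589098 -1.83633271]
```

Torque has jumped to 1.8 N·m, so the knob is at the lower stop. I'll relax slightly, then pull out along the axis.

>>> {"method": "apply_moves", "body": {"plan": [{"x": 0,"y": 0,"z": 0,"rx": 1.5,"ry": 0,"rz": 0,"gripper": 0.4},{"x": 0,"y": 0,"z": 0,"rx": 0,"ry": 0,"rz": 0,"gripper": 0.4},{"x": 0,"y": 0,"z": 0,"rx": 0,"ry": 0,"rz": 0,"gripper": 0.4},{"x": 0,"y": 0,"z": 0,"rx": 0,"ry": 0,"rz": 0,"gripper": 0.4}], "newtons": 50}}

```text
time: 5.35
eef_pos: [0.587, 0.1175, 0.1008]
tcp_rot: [-0.092, 1.08, -0.036]
ft_force: [-0.0, 1.0, -1.2]
gripper_width: 0.669
```

```bash
python3 -c "
from h import *
plan(2,-7,1);o=r.get_obs();print(F.T@o['wrist_torque'])"
```

```text
t 5.35 dist 1.0450345070358038 rot [-1.   0.1 -0.4] loc mm [-0.7 -0.8  1.9] ft [-0.   1.  -1.2] w 0.6689024620574769 j [ 0.12  0.09  2.11 -0.16  0.46 -1.38]
{"x": -0.1, "y": 0.7, "z": 0.8, "rx": -1.0, "ry": 0.1, "rz": -0.4},
[-0.26930848  0.24746073 -0.94032017]
```

>>> {"method": "apply_moves", "body": {"plan": [{"x": -3,"y": 0,"z": 0,"rx": 0.3,"ry": 0,"rz": 0,"gripper": 0.4},{"x": -3,"y": 0,"z": 0,"rx": 0.3,"ry": 0,"rz": 0,"gripper": 0.4},{"x": -3,"y": 0,"z": 0,"rx": 0,"ry": 0,"rz": 0,"gripper": 0.4},{"x": -3,"y": 0,"z": 0,"rx": 0,"ry": 0,"rz": 0,"gripper": 0.4},{"x": 0,"y": 0,"z": 0,"rx": 0,"ry": 0,"rz": 0,"gripper": 0.4}]}}

```text
time: 5.85
eef_pos: [0.5811, 0.1178, 0.1119]
tcp_rot: [-0.086, 1.08, -0.037]
ft_force: [-4.9, -1.1, 4.7]
gripper_width: 0.669
```

```bash
python3 -c "
from h import *
plan(16,-7,1);o=r.get_obs();print(F.T@o['wrist_torque'],F.T@o['ft_force'])"
```

```text
t 5.85 dist 1.8913876042941993 rot [-1.4  0.1 -0.3] loc mm [-0.7 -0.8 14.4] ft [-4.9 -1.1  4.7] w 0.6686269514767116 j [ 0.12  0.06  2.12 -0.16  0.48 -1.38]
{"x": -1.6, "y": 0.7, "z": 0.7, "rx": -1.4, "ry": 0.1, "rz": -0.3},
[-0.3762321   0.69403639 -0.79251256] [-2.03738019 -1.3472955   6.38732357]
```

The axial force has reversed to +6 N outward, so the switch has gone over centre. I'll ease out a little further, open the gripper and back off, then look.

>>> {"method": "apply_moves", "body": {"plan": [{"x": -1.5,"y": 0,"z": 0,"rx": 0,"ry": 0,"rz": 0,"gripper": 0.4},{"x": 0,"y": 0,"z": 0,"rx": 0,"ry": 0,"rz": 0,"gripper": 0.4},{"x": 0,"y": 0,"z": 0,"rx": 0,"ry": 0,"rz": 0,"gripper": 1},{"x": 0,"y": 0.7,"z": 0.7,"rx": 0,"ry": 0,"rz": 0,"gripper": 1},{"x": 0,"y": 0,"z": 0,"rx": 0,"ry": 0,"rz": 0,"gripper": 1},{"x": 0,"y": 0,"z": 0,"rx": 0,"ry": 0,"rz": 0,"gripper": 1},{"x": 0,"y": 0,"z": 0,"rx": 0,"ry": 0,"rz": 0,"gripper": 1}]}}

```text
time: 6.55
eef_pos: [0.5822, 0.1189, 0.1148]
tcp_rot: [-0.099, 1.075, -0.039]
ft_force: [0.8, -0.5, -0.4]
gripper_width: 1.001
```

>>> {"method": "apply_moves", "body": {"plan": [{"x": -10,"y": 0,"z": 0,"rx": 0,"ry": 0,"rz": 0,"gripper": 1},{"x": -20,"y": 0,"z": 0,"rx": 0,"ry": 0,"rz": 0,"gripper": 1},{"x": -25,"y": 0,"z": 0,"rx": 0,"ry": 0,"rz": 0,"gripper": 1},{"x": -25,"y": 0,"z": 0,"rx": 0,"ry": 0,"rz": 0,"gripper": 1},{"x": -25,"y": 0,"z": 0,"rx": 0,"ry": 0,"rz": 0,"gripper": 1},{"x": -20,"y": 0,"z": 0,"rx": 0,"ry": 0,"rz": 0,"gripper": 1},{"x": -10,"y": 0,"z": 0,"rx": 0,"ry": 0,"rz": 0,"gripper": 1},{"x": 0,"y": 0,"z": 0,"rx": 0,"ry": 0,"rz": 0,"gripper": 1}]}}

```text
time: 7.35
eef_pos: [0.514, 0.1217, 0.2415]
tcp_rot: [-0.1, 1.073, -0.037]
ft_force: [1.2, 0.0, 0.6]
gripper_width: 0.996
```

```bash
python3 -c "
from h import *
plan(50,-7,4)
snap('top','t4');snap('scene','s4')
i=[cv2.resize(cv2.imread('pics/t4.png')[165:235,195:285],None,fx=6,fy=6,interpolation=cv2.INTER_CUBIC),cv2.resize(cv2.imread('pics/s4.png')[130:200,245:305],None,fx=4,fy=6,interpolation=cv2.INTER_CUBIC)]
cv2.imwrite('pics/c4.png',np.hstack(i))"
```

```text
t 7.35 dist 110.37947530870166 rot [-0.6  0.5 -0.3] loc mm [  1.1  -0.3 160.4] ft [1.2 0.  0.6] w 0.9959358756084603 j [ 0.15 -0.3   2.16 -0.13  0.79 -1.42]
{"x": 27.6, "y": -0.0, "z": -0.5, "rx": -0.2, "ry": 0.1, "rz": -0.1},
{"x": 27.6, "y": -0.0, "z": -0.4, "rx": -0.2, "ry": 0.1, "rz": -0.1},
{"x": 27.6, "y": 0.0, "z": -0.4, "rx": -0.2, "ry": 0.1, "rz": -0.1},
{"x": 27.6, "y": 0.1, "z": -0.3, "rx": -0.2, "ry": 0.1, "rz": -0.1},
```

View pics/c4.png

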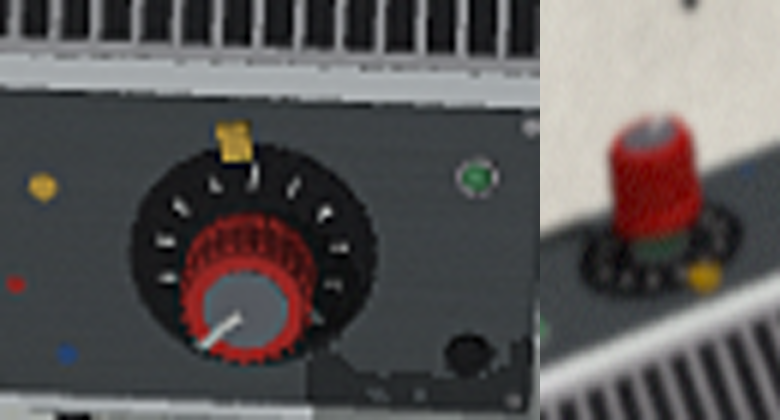

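The knob is out, with the green sleeve visible in the scene crop at (660,245). The line is at the lower left, from (240,318) to (204,347), with the knob top at (246,308) and the tab at (236,142).

```bash
python3 -c "
from h import *
s=r.snapshot('top')
f=lambda p:np.array(p,float)/6+[195,165]-.4
loc=lambda p,h:((hit(s,[f(p)],SEAT+F[:,2]*h,F[:,2])[0]-SEAT)@F)*1e3
th=lambda v:(np.arctan2(-v[1],v[0])-np.deg2rad(225))%(2*np.pi)
d=loc((253,248),0);t=loc((236,142),.006);k=loc((246,308),.054);w=loc((204,347),.054)
# tab edges as given
print(d,t,k,w)
for c in(d,k,[0,-1,0]): print('rider',th(t-c),np.hypot(*(t-c)[:2]),'speed',th(w-k))
"
```

```text
[ 3.55378789e+00 -1.32957632e+00 -1.34768344e-13] [58.79852336  6.98906816  6.        ] [ 0.96747245 -1.427553   54.        ] [-19.3773367   16.78980041  54.        ]
rider 2.206739261570566 55.867527624516285 speed 6.228071664571194
rider 2.2116710912352753 58.44031109949226 speed 6.228071664571194
rider 2.221149549389027 59.338786300281896 speed 6.228071664571194
```

>>> {"method": "apply_moves", "body": {"plan": [{"x": 0,"y": 0,"z": 0,"rx": 0,"ry": 0,"rz": 0,"gripper": 1},{"x": 0,"y": 0,"z": 0,"rx": 0,"ry": 0,"rz": 0,"gripper": 1},{"x": 0,"y": 0,"z": 0,"rx": 0,"ry": 0,"rz": 0,"gripper": 1},{"x": 0,"y": 0,"z": 0,"rx": 0,"ry": 0,"rz": 0,"gripper": 1},{"x": 0,"y": 0,"z": 0,"rx": 0,"ry": 0,"rz": 0,"gripper": 1},{"x": 0,"y": 0,"z": 0,"rx": 0,"ry": 0,"rz": 0,"gripper": 1},{"x": 0,"y": 0,"z": 0,"rx": 0,"ry": 0,"rz": 0,"gripper": 1},{"x": 0,"y": 0,"z": 0,"rx": 0,"ry": 0,"rz": 0,"gripper": 1},{"x": 0,"y": 0,"z": 0,"rx": 0,"ry": 0,"rz": 0,"gripper": 1},{"x": 0,"y": 0,"z": 0,"rx": 0,"ry": 0,"rz": 0,"gripper": 1}]}}

```text
time: 8.5
eef_pos: [0.5118, 0.1206, 0.2328]
tcp_rot: [-0.106, 1.087, -0.044]
ft_force: [-0.4, 0.2, -0.4]
gripper_width: 0.998
```

>>> {"method": "apply_moves", "body": {"plan": [{"x": 25,"y": 0,"z": -0.4,"rx": -0.2,"ry": 0.1,"rz": -0.1,"gripper": 1},{"x": 25,"y": 0,"z": -0.4,"rx": -0.2,"ry": 0.1,"rz": -0.1,"gripper": 1},{"x": 25,"y": 0,"z": -0.4,"rx": -0.2,"ry": 0.1,"rz": -0.1,"gripper": 1},{"x": 15,"y": 0,"z": -0.3,"rx": 0,"ry": 0.1,"rz": 0,"gripper": 1},{"x": 0,"y": 0,"z": 0,"rx": 0,"ry": 0,"rz": 0,"gripper": 1},{"x": 0,"y": 0,"z": 0,"rx": 0,"ry": 0,"rz": 0,"gripper": 1},{"x": 0,"y": 0,"z": 0,"rx": 0,"ry": 0,"rz": 0,"gripper": 1},{"x": 0,"y": 0,"z": 0,"rx": 0,"ry": 0,"rz": 0,"gripper": 1},{"x": 0,"y": 0,"z": 0,"rx": 0,"ry": 0,"rz": 0,"gripper": 1},{"x": 0,"y": 0,"z": 0,"rx": 0,"ry": 0,"rz": 0,"gripper": 1}]}}

```text
time: 9.5
eef_pos: [0.5568, 0.1194, 0.1571]
tcp_rot: [-0.124, 1.082, -0.052]
ft_force: [-0.6, 0.3, -0.2]
gripper_width: 1.002
```

```bash
python3 -c "
from h import *
plan(17,-7,6)"
```

```text
t 9.5 dist 48.706958126250505 rot [ 0.  -0.1  0. ] loc mm [-0.8 -0.3 65.7] ft [-0.6  0.3 -0.2] w 1.002206122473318 j [ 0.13 -0.07  2.14 -0.16  0.59 -1.4 ]
{"x": 8.1, "y": 0.0, "z": 0.2, "rx": 0.0, "ry": -0.0, "rz": 0.0},
{"x": 8.1, "y": 0.0, "z": 0.2, "rx": 0.0, "ry": -0.0, "rz": 0.0},
{"x": 8.1, "y": 0.0, "z": 0.2, "rx": 0.0, "ry": -0.0, "rz": 0.0},
{"x": 8.1, "y": 0.0, "z": 0.2, "rx": 0.0, "ry": -0.0, "rz": 0.0},
{"x": 8.1, "y": 0.0, "z": 0.1, "rx": 0.0, "ry": -0.0, "rz": 0.0},
{"x": 8.1, "y": 0.0, "z": 0.1, "rx": 0.0, "ry": -0.0, "rz": 0.0},
```

Released for more than 3 s already. Tab is at about 2.21 rad and the knob at about 0. I'll regrasp with a lighter grip.

>>> {"method": "apply_moves", "body": {"plan": [{"x": 8,"y": 0,"z": 0.2,"rx": 0,"ry": 0,"rz": 0,"gripper": 1},{"x": 8,"y": 0,"z": 0.2,"rx": 0,"ry": 0,"rz": 0,"gripper": 1},{"x": 8,"y": 0,"z": 0.2,"rx": 0,"ry": 0,"rz": 0,"gripper": 1},{"x": 8,"y": 0,"z": 0.2,"rx": 0,"ry": 0,"rz": 0,"gripper": 1},{"x": 8,"y": 0,"z": 0,"rx": 0,"ry": 0,"rz": 0,"gripper": 1},{"x": 5,"y": 0,"z": 0,"rx": 0,"ry": 0,"rz": 0,"gripper": 1},{"x": 0,"y": 0,"z": 0,"rx": 0,"ry": 0,"rz": 0,"gripper": 1}]}}

```text
time: 10.2
eef_pos: [0.5806, 0.1183, 0.1139]
tcp_rot: [-0.124, 1.082, -0.052]
ft_force: [-0.3, 0.3, 0.4]
gripper_width: 0.995
```

>>> {"method": "apply_moves", "body": {"plan": [{"x": 0,"y": 0,"z": 0,"rx": 0,"ry": 0,"rz": 0,"gripper": 0.75},{"x": 0,"y": 0,"z": 0,"rx": 0,"ry": 0,"rz": 0,"gripper": 0.6},{"x": 0,"y": 0,"z": 0,"rx": 0,"ry": 0,"rz": 0,"gripper": 0.5},{"x": 0,"y": 0,"z": 0,"rx": 0,"ry": 0,"rz": 0,"gripper": 0.5},{"x": 0,"y": 0,"z": 0,"rx": 0,"ry": 0,"rz": 0,"gripper": 0.5}], "newtons": 25}}

```text
time: 10.7
eef_pos: [0.5803, 0.1177, 0.1138]
tcp_rot: [-0.125, 1.083, -0.054]
ft_force: [1.8, -0.0, -1.7]
gripper_width: 0.672
```

```bash
python3 -c "
from h import *
plan(17,119.6,18);o=r.get_obs();print(F.T@o['wrist_torque'],F.T@o['ft_force'])" | sed -n '1,3p;$p'
```

```text
t 10.7 dist 1.1679972419933426 rot [126.6  -0.    0.2] loc mm [-0.5 -0.9 16.5] ft [ 1.8 -0.  -1.7] w 0.6719289249897015 j [ 0.12  0.05  2.12 -0.18  0.5  -1.38]
{"x": -0.0, "y": 0.0, "z": 0.0, "rx": 7.0, "ry": -0.0, "rz": 0.0},
{"x": -0.0, "y": 0.0, "z": 0.0, "rx": 7.0, "ry": -0.0, "rz": 0.0},
[-0.17345451  0.11765181 -0.01344581] [ 0.75494069  0.05479293 -2.34752139]
```

>>> {"method": "apply_moves", "body": {"plan": [{"x": 0,"y": 0,"z": 0,"rx": 3,"ry": 0,"rz": 0,"gripper": 0.5},{"x": 0,"y": 0,"z": 0,"rx": 6,"ry": 0,"rz": 0,"gripper": 0.5},{"x": 0,"y": 0,"z": 0,"rx": 6,"ry": 0,"rz": 0,"gripper": 0.5},{"x": 0,"y": 0,"z": 0,"rx": 6,"ry": 0,"rz": 0,"gripper": 0.5},{"x": 0,"y": 0,"z": 0,"rx": 6,"ry": 0,"rz": 0,"gripper": 0.5},{"x": 0,"y": 0,"z": 0,"rx": 6,"ry": 0,"rz": 0,"gripper": 0.5},{"x": 0,"y": 0,"z": 0,"rx": 6,"ry": 0,"rz": 0,"gripper": 0.5},{"x": 0,"y": 0,"z": 0,"rx": 6,"ry": 0,"rz": 0,"gripper": 0.5},{"x": 0,"y": 0,"z": 0,"rx": 6,"ry": 0,"rz": 0,"gripper": 0.5},{"x": 0,"y": 0,"z": 0,"rx": 3,"ry": 0,"rz": 0,"gripper": 0.5}]}}

```text
time: 11.7
eef_pos: [0.5808, 0.1188, 0.114]
tcp_rot: [0.855, 1.079, -0.05]
ft_force: [0.9, -1.6, -1.9]
gripper_width: 0.673
```

```bash
python3 -c "
from h import *
plan(17,119.6,12);o=r.get_obs();print(F.T@o['wrist_torque'],F.T@o['ft_force'])" | sed -n '1,3p;$p'
```

```text
t 11.7 dist 0.5974947758411079 rot [70.7 -0.  -0.1] loc mm [-0.   0.2 16.4] ft [ 0.9 -1.6 -1.9] w 0.6732204064523263 j [ 0.13  0.05  2.12 -0.18  0.49 -0.4 ]
{"x": -0.0, "y": -0.0, "z": 0.0, "rx": 5.9, "ry": -0.0, "rz": -0.0},
{"x": -0.0, "y": -0.0, "z": 0.0, "rx": 5.9, "ry": -0.0, "rz": -0.0},
[-0.2156807   0.18948338  0.05916768] [-0.02749052 -1.55299153 -2.10814961]
```

>>> {"method": "apply_moves", "body": {"plan": [{"x": 0,"y": 0,"z": 0,"rx": 6,"ry": 0,"rz": 0,"gripper": 0.5},{"x": 0,"y": 0,"z": 0,"rx": 6,"ry": 0,"rz": 0,"gripper": 0.5},{"x": 0,"y": 0,"z": 0,"rx": 6,"ry": 0,"rz": 0,"gripper": 0.5},{"x": 0,"y": 0,"z": 0,"rx": 6,"ry": 0,"rz": 0,"gripper": 0.5},{"x": 0,"y": 0,"z": 0,"rx": 6,"ry": 0,"rz": 0,"gripper": 0.5},{"x": 0,"y": 0,"z": 0,"rx": 6,"ry": 0,"rz": 0,"gripper": 0.5},{"x": 0,"y": 0,"z": 0,"rx": 6,"ry": 0,"rz": 0,"gripper": 0.5},{"x": 0,"y": 0,"z": 0,"rx": 6,"ry": 0,"rz": 0,"gripper": 0.5},{"x": 0,"y": 0,"z": 0,"rx": 6,"ry": 0,"rz": 0,"gripper": 0.5},{"x": 0,"y": 0,"z": 0,"rx": 6,"ry": 0,"rz": 0,"gripper": 0.5}]}}

```text
time: 12.7
eef_pos: [0.582, 0.1188, 0.1146]
tcp_rot: [1.939, 1.074, -0.05]
ft_force: [0.9, -1.0, -1.3]
gripper_width: 0.672
```

```bash
python3 -c "
from h import *
plan(17,119.6,2);o=r.get_obs();print(F.T@o['wrist_torque'],F.T@o['ft_force'])"
```

```text
t 12.7 dist 1.47175397206976 rot [ 8.5 -0.2 -0.3] loc mm [ 1.3  0.3 16.4] ft [ 0.9 -1.  -1.3] w 0.6718451870352722 j [ 0.13  0.05  2.12 -0.18  0.49  0.68]
{"x": -0.3, "y": -0.6, "z": 0.4, "rx": 4.2, "ry": -0.1, "rz": -0.2},
{"x": -0.3, "y": -0.5, "z": 0.4, "rx": 4.2, "ry": -0.1, "rz": -0.2},
[-0.37488488  0.19779219  0.00968619] [ 0.21206879 -0.94649681 -1.60414873]
```

>>> {"method": "apply_moves", "body": {"plan": [{"x": 0,"y": 0,"z": 0,"rx": 4,"ry": 0,"rz": 0,"gripper": 0.5},{"x": 0,"y": 0,"z": 0,"rx": 3,"ry": 0,"rz": 0,"gripper": 0.5},{"x": 0,"y": 0,"z": 0,"rx": 0,"ry": 0,"rz": 0,"gripper": 0.5},{"x": 0,"y": 0,"z": 0,"rx": 0,"ry": 0,"rz": 0,"gripper": 0.5}]}}

```text
time: 13.1
eef_pos: [0.5821, 0.1187, 0.1147]
tcp_rot: [2.066, 1.073, -0.05]
ft_force: [0.6, -1.6, -0.7]
gripper_width: 0.674
```

```bash
python3 -c "
from h import *
plan(17,119.6,1);o=r.get_obs();print(F.T@o['wrist_torque'],F.T@o['ft_force'])"
```

```text
t 13.1 dist 1.5733348863600223 rot [ 1.3 -0.2 -0.4] loc mm [ 1.5  0.2 16.4] ft [ 0.6 -1.6 -0.7] w 0.6744563468135876 j [ 0.13  0.05  2.12 -0.18  0.49  0.81]
{"x": -0.6, "y": -1.2, "z": 0.9, "rx": 1.3, "ry": -0.2, "rz": -0.4},
[-0.32428305  0.1453104  -0.08360557] [ 0.27412028 -1.58161815 -0.97058415]
```

>>> {"method": "apply_moves", "body": {"plan": [{"x": 0,"y": 0,"z": 0,"rx": 1,"ry": 0,"rz": 0,"gripper": 0.5},{"x": 0,"y": 0,"z": 0,"rx": 0,"ry": 0,"rz": 0,"gripper": 0.5},{"x": 0,"y": 0,"z": 0,"rx": 0,"ry": 0,"rz": 0,"gripper": 1},{"x": 0,"y": 0,"z": 0,"rx": 0,"ry": 0,"rz": 0,"gripper": 1},{"x": 0,"y": 0,"z": 0,"rx": 0,"ry": 0,"rz": 0,"gripper": 1},{"x": 0,"y": 0,"z": 0,"rx": 0,"ry": 0,"rz": 0,"gripper": 1},{"x": -10,"y": 0,"z": 0,"rx": 0,"ry": 0,"rz": 0,"gripper": 1},{"x": -20,"y": 0,"z": 0,"rx": 0,"ry": 0,"rz": 0,"gripper": 1},{"x": -25,"y": 0,"z": 0,"rx": 0,"ry": 0,"rz": 0,"gripper": 1}]}}

```text
time: 14.0
eef_pos: [0.5537, 0.1204, 0.1623]
tcp_rot: [2.083, 1.078, -0.05]
ft_force: [0.8, -0.4, 0.8]
gripper_width: 0.998
```

>>> {"method": "apply_moves", "body": {"plan": [{"x": -25,"y": 0,"z": 0,"rx": 0,"ry": 0,"rz": 0,"gripper": 1},{"x": -25,"y": 0,"z": 0,"rx": 0,"ry": 0,"rz": 0,"gripper": 1},{"x": -25,"y": 0,"z": 0,"rx": 0,"ry": 0,"rz": 0,"gripper": 1},{"x": -10,"y": 0,"z": 0,"rx": 0,"ry": 0,"rz": 0,"gripper": 1},{"x": 0,"y": 0,"z": 0,"rx": 0,"ry": 0,"rz": 0,"gripper": 1},{"x": 0,"y": 0,"z": 0,"rx": 0,"ry": 0,"rz": 0,"gripper": 1}]}}

```text
time: 14.6
eef_pos: [0.5117, 0.1233, 0.2466]
tcp_rot: [2.089, 1.069, -0.043]
ft_force: [0.7, 0.1, 0.2]
gripper_width: 1.0
```

```bash
python3 -c "
from h import *
plan(150,119,1)
snap('top','t5');snap('scene','s5')
i=[cv2.resize(cv2.imread('pics/t5.png')[165:235,195:285],None,fx=6,fy=6,interpolation=cv2.INTER_CUBIC),cv2.resize(cv2.imread('pics/s5.png')[130:200,245:305],None,fx=4,fy=6,interpolation=cv2.INTER_CUBIC)]
cv2.imwrite('pics/c5.png',np.hstack(i))
a,b=cv2.imread('pics/t0.png',0).astype(np.float32)[112:182,180:300],cv2.imread('pics/t5.png',0).astype(np.float32)[112:182,180:300]
print('shift px (0.4 px/mm) grille',cv2.phaseCorrelate(a,b))"
```

```text
t 14.6 dist 16.14916096326267 rot [-0.3 -0.5 -0.5] loc mm [  1.4   1.3 166. ] ft [0.7 0.1 0.2] w 0.9996066693083514 j [ 0.16 -0.31  2.16 -0.14  0.8   0.79]
{"x": 16.0, "y": -0.7, "z": 1.9, "rx": -0.3, "ry": -0.5, "rz": -0.5},
shift px (0.4 px/mm) grille ((0.0008839629514696412, 0.005195843570199088), 1.008577432235082)
```

View pics/c5.png

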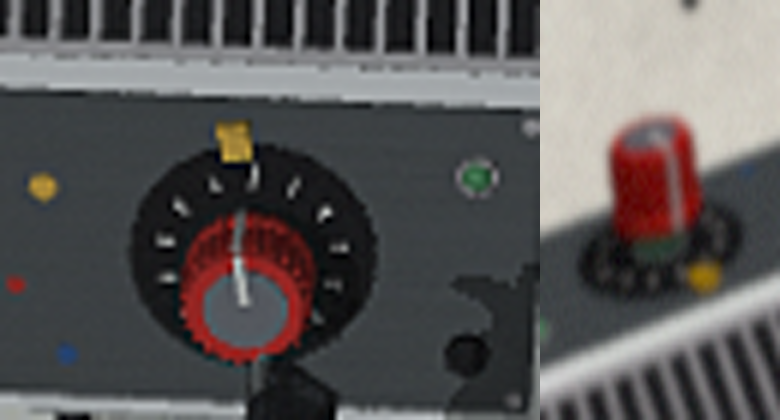

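The line runs from (244,303) up to (237,258), straight towards the tab at (236,142). The green sleeve still shows, and the grille has shifted less than 0.01 px since the start. I'm handing in.

```bash
python3 -c "
from h import *
s=r.snapshot('top')
f=lambda p:np.array(p,float)/6+[195,165]-.4
loc=lambda p,h:((hit(s,[f(p)],SEAT+F[:,2]*h,F[:,2])[0]-SEAT)@F)*1e3
th=lambda v:(np.arctan2(-v[1],v[0])-np.deg2rad(225))%(2*np.pi)
k=loc((246,308),.054)
sp=th(loc((237,258),.054)-loc((244,303),.054));ri=th(loc((236,142),.006)-k);sp2=th(loc((237,258),.054)-k);print(sp,sp2,ri)
if abs((sp+sp2)/2-ri)<.1: print(r.job_done())
"
```

```text
2.2004048122502695 2.1788216116903847 2.2116710912352753
the job is handed in; nothing more can be done
None
```

The fume extractor is running: the knob is pulled out and released, its white line points at the yellow tab, and the job is handed in. No verdict was reported back.

- **Turned down:** with the knob still pushed in, I turned it down until the wrist torque jumped to 1.8 N·m at the lower stop. The knob was still held against that stop just before the pull.
- **Pulled out:** the axial force reversed past half travel, so it snapped over. I then let go for about 4 s. The picture showed the green sleeve and the line at the lower stop (measured within 0.06 rad).
- **Turned up:** I regrasped lightly, turned it clockwise about 126°, released it and backed off.

In the last check the white line measured 2.18–2.20 rad against the tab's 2.21 rad, well inside the 0.16 rad allowed. The green sleeve was still showing, and the extractor's grille and the washer on it showed no shift in the top view.

I hit no failed or conflicting checks, but the brush tin, tape and paint tube were not measured at the end. The arm stayed clear of them by the planned path. One move call was refused because rows were missing fields; nothing had moved. The job took about 15 s of the 54 s allowed.

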